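# Load the blood-film tray under the scanner's optics bridge and start the scan

### The job

Load the blood-film scanner: with your fingertips, gently push the slide tray along the deck, squarely between the guide rails and under the low optics bridge, until it is fully home against the rear stop. Keep it flat on the deck, never lifted or tipped, and let neither the tray nor the robot touch the bridge. Once the tray is home, press the start key and let go, leaving the other things on the bench where they are.

Things in the scene. Friction and masses are not known exactly. Their poses are not given: they have to be found in the camera images.
- scanner: Slide scanner fixed to the bench; white housing 380 x 360 mm. Origin: at bench height under the lane's middle line; x along the lane, the pushing direction, away from the robot; y left; z up. Dark flat deck 46 mm above the bench, x -218 to 158, y -140 to 140 mm; right of it a cream control strip at the same height, to y = -219. Home tray: its origin at x = 55 mm, y = 0, yaw 0 in this frame
- lane_mouth (a point): Point on the deck, on the lane's middle line, between the ends of the flared mouths of the two guide rails (scanner x = -7 mm, y = 0). Rails: slippery white plastic, 8 mm high, straight with inner faces at y = +-70 mm (4 mm to spare on each side of the tray) from x = 40 to 135 mm; the mouths flare out to about +-84 mm at x = -7 mm
- bridge: White optics bridge fixed on the scanner, same origin and axes. Beam x 50 to 110 mm, y +-126 mm, underside 18 mm and top 76 mm above the deck, black camera tube and block on top up to 118 mm above the deck; focus knob to y -150, block to y 140 mm. The objective's steel nose (x = 80 mm, y = 0) hangs to 16.5 mm above the deck: 4.5 mm over the tray. The home tray sticks out 70 mm in front of the beam
- tray: Loose flat aluminium slide tray, 150 (x) x 132 (y) x 12 mm, about 0.25 kg, four glass slides side by side in its top; the plain margin with a round finger dimple is the end towards the robot (-x). Origin: centre of its underside; x axis towards its bridge end, z up. It starts on the deck before the rails, up to 25 mm off the middle line and turned up to 0.3 rad
- tray_front (a point): middle of the tray's near (-x) end face, 6 mm above its underside: where to push it in
- stop (a point): middle of the rear stop's front face, 6 mm above the deck; the stop is a bar 100 mm wide and 11 mm high, its front face at scanner x = 130 mm, where the tray's far end must rest
- start_key (a joint): start key's travel, m: 0 up, 0.006 fully down; spring, about 4 N to press fully down; it comes up again by itself. Pressed from above
- start_key_top (a point): centre of the top of the start key, a round white push key 26 mm across in a grey housing on the control strip, at scanner x = -30, y = -181 mm; pressed straight down
- oil_bottle: bystander: small amber dropper bottle 28 mm across, 62 mm tall, standing on the rear of the control strip; origin at the centre of its underside
- coverslip_box: bystander: white square box 58 x 58 x 24 mm on the bench left of the scanner; origin at the centre of its underside
- tally: bystander: round steel hand tally counter 48 mm across, 20 mm high, on the bench; origin at the centre of its underside
- stapler: bystander: stapler 135 x 34 x 50 mm on the bench; origin at the centre of its underside
- slide_box: bystander: blue-grey slide storage box 175 x 100 x 35 mm on the bench right of the scanner; origin at the centre of its underside
- marker: bystander: marker pen 130 mm long, 13 mm thick, lying on the bench along its x axis; origin under its middle
- tube_rack: bystander: rack of capped blood tubes 62 x 205 mm, 86 mm tall, on the bench left of the scanner; origin at the centre of its underside
Things that resemble listed ones, but are neither listed nor needed, are in the scene too. There is more than one size of the tray; the job needs the larger.

How it is judged:
By the outcome, as a careful person would: the job done as asked, in the order asked, and still so for the second after the job is handed in, with the robot touching nothing.
It also fails if it takes over 64 s, if anything falls off the work surface, if the arm or the gripper's body presses on something with over 40 N, if the wrist force passes 120 N, or if a joint passes its speed limit or range.

### The arm

A 6-joint arm with a two-finger parallel gripper is mounted at the origin on the work surface. World frame = base frame: x ahead of the robot, y to its left, z up, the work surface at z = 0. Lengths are in m, angles in rad, forces in N, time in s.
With the tool pointing down it reaches from about 0.375 to 0.975 m from the base axis. Payload 3.8 kg.
Tool frame: the origin (TCP) lies on the centre line of the jaws, within the pads' length; the fingertips stand 17 mm ahead of it and the grasp point (between the pads) lies 2 mm behind it (bot.tip_extent is the distance from the TCP to the fingertips, in m); z points along the fingers, y is the line along which they close (so a half turn about z gives the same grasp; the last joint's range is limited). The gripper opens to 85 mm and grips with 20 to 120 N. Pads are 22 mm wide; open, the fingers measure 114 mm over their backs; the gripper's body (76 mm by 85 mm) begins 54 mm behind the grasp point. The pads swing forward as they close: fully open they stand 13 mm farther back than shut.
Start: joints at [1.285, 0.264, 1.604, -0, 1.274, -0.037], TCP at [0.166, 0.654, 0.248] pointing down, gripper open.
Joint ranges: [-2.63, 2.63], [-0.94, 2.18], [0.31, 2.57], [-1.31, 4.45], [0, 2.66], [-2.55, 2.55]. Speed limits (rad/s): [2.57, 2.57, 3.14, 3.14, 3.14, 3.14].

### API

Orientations are given as a rotation vector (axis times angle).
In Python, from workcell import readout, read_camera, finish_job, bot gives the robot as it stands.
- The arm moves only by the tool jog_arm, never from a script. Its argument "deltas" is one flat list of numbers, 7 for each row, row after row: the shift along the tool's x, y, z in m, then the turn, a rotation vector about the tool's x, y, z in degrees, then the gripper command: -1 is shut, 1 is fully open, values between are in proportion. A call has 1 to 8 rows; each row is the pose to reach, as a shift and turn from the pose commanded when the call began, along the tool's axes at that moment; what a row does not reach only later rows make up. A row lasts 1/10 s, in which the tool goes at most 50 mm and 8.59 degrees, less where a joint would pass 70% of its speed; a pose out of reach is approached as far as the arm can. A call with a gripper value outside its range is refused whole. The fingers move at their own pace and stop on an object; "squeeze" is the grip in N (left out, the last holds). Time passes only in rows, so rows that repeat a pose let the fingers close. It gives the time, the measured TCP pose, the force, the opening and the grip force at its end, in the units of the state.
- readout.read_state(): the state, without advancing time (a new reading comes with each control period).
- read_camera(name): name is "scene" or "top" or "wrist"; returns a dict with "color" (420x560x3 uint8, blue, green, red), "fx", "fy", "cx", "cy" (pixels), "origin" and "attitude" of the camera in the world. Camera axes: x right, y down, z forward; pixel columns grow to the right and rows downward; lengths in m; the calibration is good to about 2 mm. A picture is of the moment at which its call begins. There is no depth.
- finish_job(): hands the job in; it is judged then, once.
The state is a dict: "time": time; "q": joint angles; "joint_vel": joint speeds; "joint_torque": joint torques, N m; "tool_pos": TCP position; "tcp_rot": TCP orientation; "wrist_force": force on the tool from outside, world axes, zero at the start; "torque": the same for the moment, N m; "width": opening from 0.0 (shut) to 1.0 (fully open); "grip_force": force on a finger pad.
Only numpy, scipy, OpenCV 4.12 (cv2) and the standard library are available. Lean on these libraries where they do the work, as an engineer would, in place of code of your own. Each camera call takes 0.05 s, during which the arm holds its last target. There are 200 camera calls.

## Working session

There is one attempt and no reset: what is moved stays moved. The work goes in short steps, Python scripts to look and compute and a tool call to move; the robot and the scene stay as the last step left them, time stands still between calls to the robot, and variables do not carry over. Pictures are saved under pics/ and viewed, at most 12 in all, crops included, and the job is handed in when it is done.

Besides the shell and the picture viewer there is one more tool, called after "Call:" by a JSON object that holds its "method" and its "body". jog_arm: Moves the arm, as the interface text tells. Its arguments: {"type":"object","properties":{"deltas":{"type":"array"},"squeeze":{"type":"number"}},"required":["deltas"]}

```bash
mkdir -p pics; ls; cat > h.py <<'E'
import numpy as np, cv2
from workcell import readout, read_camera, finish_job, bot
from scipy.spatial.transform import Rotation as R
def rot(a):
    a=np.array(a,float)
    return a if a.shape==(3,3) else (R.from_rotvec(a).as_matrix() if a.size==3 else R.from_quat(a).as_matrix())
def ray(c,px,z):
    u,v=px; d=rot(c["attitude"])@np.array([(u-c["cx"])/c["fx"],(v-c["cy"])/c["fy"],1]); o=np.array(c["origin"])
    return o+d*(z-o[2])/d[2]
def proj(c,p):
    q=rot(c["attitude"]).T@(np.array(p)-c["origin"]); return np.array([c["fx"]*q[0]/q[2]+c["cx"],c["fy"]*q[1]/q[2]+c["cy"]])
E
python3 - <<'E'
from h import *
for n in ["scene","top"]:
    c=read_camera(n); cv2.imwrite(f"pics/{n}0.png",c["color"]); print(n,c["origin"],c["attitude"],c["fx"],c["cx"],c["cy"])
s=readout.read_state();print(s["tool_pos"],s["tcp_rot"],s["time"],bot.tip_extent)
E
```

```text
pics
scene [ 1.16009344 -0.36753645  0.83397678] [-2.18823584 -1.16310013  0.43410574] 451.01771687544067 278.90719939709425 210.4486418670735
top [0.41801785 0.01539492 1.05429737] [-2.15852059  2.13289996 -0.190378  ] 407.77119062748324 278.0848979392825 216.2499222019767
[0.16603581 0.6535939  0.24705518] [-0.38972196 -3.11701098  0.00322292] 0.1 0.017
```

View pics/top0.png

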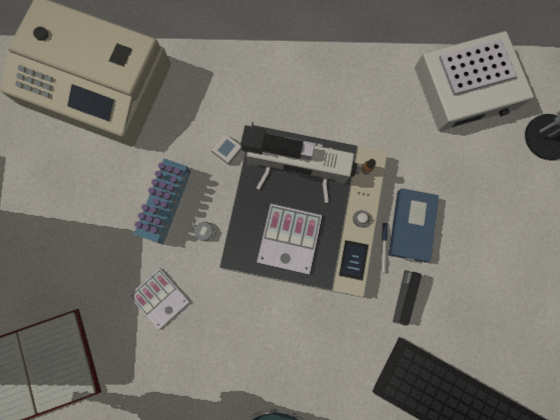

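View pics/scene0.png

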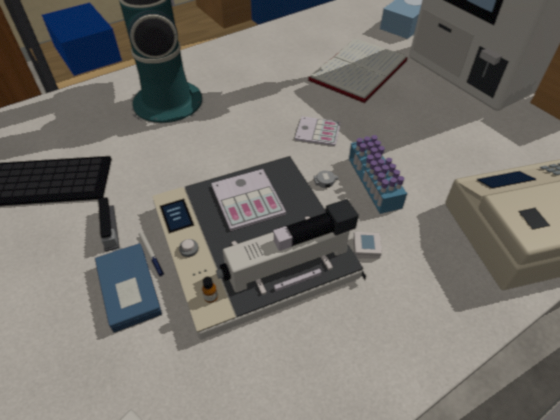

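Candidates for the tray are the one on the scanner deck at top px (290,238), which is larger, and the one on the bench at (160,298), which is smaller. I choose the deck one. The start key is the round button at (361,218); the tally at (204,231) only resembles it. I'll check both in a close crop.

```bash
python3 - <<'E'
from h import *
im=cv2.imread("pics/top0.png")[120:300,205:395]
cv2.imwrite("pics/crop.png",cv2.resize(cv2.convertScaleAbs(im,alpha=1.4),(760,600) if 0 else (633,600),interpolation=cv2.INTER_CUBIC))
E
```

```text
(no output)
```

View pics/crop.png

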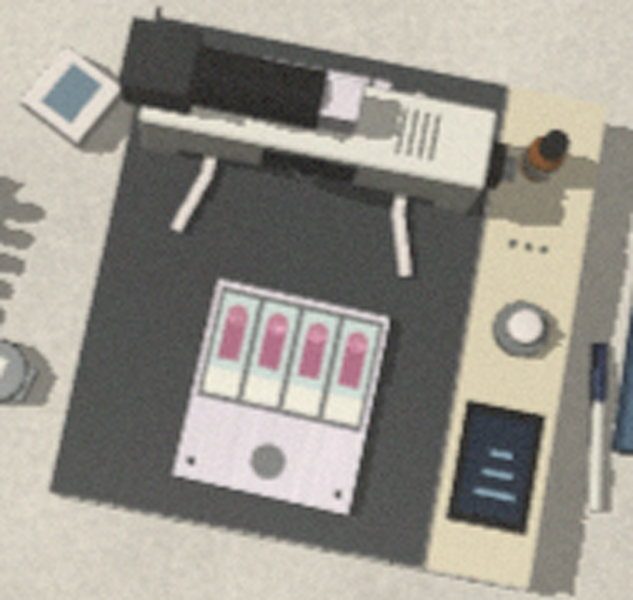

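The crop shows the tray (4 slides, dimple towards the robot) between crop px (173,475) and (390,318), the rail mouth tips at (178,228) and (405,275), and the start key at (525,325). So the tray choice is confirmed.

```bash
python3 - <<'E'
from h import *
c=read_camera("top")
k=600/180.
P=lambda p,z: ray(c,(205+(p[0]+.5)/k-.5,120+(p[1]+.5)/k-.5),z)[:2]
def fit(S,W):
    S=np.array(S);W=np.array(W);s0=S.mean(0);w0=W.mean(0)
    z=np.sum((W-w0)@[1,1j]*np.conj((S-s0)@[1,1j])); a=np.angle(z)
    r=np.array([[np.cos(a),-np.sin(a)],[np.sin(a),np.cos(a)]]); t=w0-r@s0
    print("yaw",a,"t",t,"\nres mm",((W-(S@r.T+t))@r*1000).round(1)); return a,r,t
S=[(-.218,.14),(-.218,-.14),(-.218,-.219),(.158,-.14),(.158,.14)]
a,r,t=fit(S,[P(p,.046) for p in [(52,490),(428,570),(530,588),(508,88),(135,18)]])
T=[(.075,.066),(.075,-.066),(-.075,.066),(-.075,-.066)]
b,rt,tt=fit(T,[P(p,.058) for p in [(220,280),(390,318),(173,475),(350,513)]])
print("tray in scanner",r.T@(tt-t),b-a)
for z in(.05,.06,.07):print("key",z,r.T@(P((525,325),z)-t))
for p in [(178,228),(405,275)]:print("mouth",r.T@(P(p,.054)-t))
print("key world",r@[-.03,-.181]+t)
np.savez("sc.npz",a=a,r=r,t=t)
s=readout.read_state();print(rot(s["tcp_rot"]).round(3))
E
```

```text
yaw -0.1709479791928012 t [ 0.63936673 -0.03338562] 
res mm [[ 5.9 -1.2]
 [-1.4 -3. ]
 [-0.7  0.4]
 [-2.8 -5.6]
 [-1.   9.3]]
yaw -0.20888952605164188 t [ 0.52464142 -0.0297686 ] 
res mm [[-1.  -1.4]
 [-1.1  0.9]
 [ 0.4  0.1]
 [ 1.7  0.4]]
tray in scanner [-0.11366838 -0.01595238] -0.037941546858840686
key 0.05 [-0.02743637 -0.18535873]
key 0.06 [-0.0294177  -0.18340938]
key 0.07 [-0.03139903 -0.18146002]
mouth [-0.00309836  0.08434793]
mouth [-0.00717119 -0.08996404]
key world [ 0.57901291 -0.20664385]
[[-0.969  0.246 -0.001]
 [ 0.246  0.969 -0.002]
 [ 0.    -0.002 -1.   ]]
```

```bash
cat >> h.py <<'E'
def delta(target_xy,z,ydir):
    """tool-frame shift and z-turn (deg) to a pointing-down pose; ydir: world angle of tool y"""
    s=readout.read_state(); M=rot(s["tcp_rot"]); p=np.array(s["tool_pos"])
    y=np.array([np.cos(ydir),np.sin(ydir),0]); zz=np.array([0,0,-1.]); T=np.c_[np.cross(y,zz),y,zz]
    print("shift",(M.T@(np.r_[target_xy,z]-p)).round(4),"turn",np.degrees(R.from_matrix(M.T@T).as_rotvec()).round(2))
E
python3 - <<'E'
from h import *
print([d for d in dir(bot) if d[0]!='_'])
c=read_camera("top"); k=600/180.
P=lambda p,z: ray(c,(205+(p[0]+.5)/k-.5,120+(p[1]+.5)/k-.5),z)[:2]
S=np.array([(-.218,.14),(-.218,-.14),(-.218,-.219),(.158,-.14),(-.007,.087),(-.007,-.087),(-.03,-.181)])
W=np.array([P(p,z) for p,z in [((52,490),.046),((428,570),.046),((530,588),.046),((508,88),.046),((178,228),.054),((405,275),.054),((525,325),.065)]])
z=np.sum((W-W.mean(0))@[1,1j]*np.conj((S-S.mean(0))@[1,1j])); a=np.angle(z)
r=np.array([[np.cos(a),-np.sin(a)],[np.sin(a),np.cos(a)]]); t=W.mean(0)-r@S.mean(0)
print(a,t,((W-(S@r.T+t))@r*1000).round(1)); np.savez("sc.npz",a=a,r=r,t=t)
print("tray",r.T@([.52464,-.02977]-t),-.2089-a)
w=read_camera("wrist"); s=readout.read_state(); M=rot(s["tcp_rot"])
print("cam in tool",M.T@(w["origin"]-s["tool_pos"]),(M.T@rot(w["attitude"])).round(2))
g=r@[-.114,-.120]+t; print(g); delta(g,.25,a); delta(g,.25,a+np.pi)
E
```

```text
['MotionError', 'tip_extent']
-0.18584337286888253 [ 0.64050617 -0.03713062] [[ 2.  -0.9]
 [-1.  -2.7]
 [ 0.8  0.7]
 [-2.5  0.2]
 [ 0.8  0.8]
 [-0.6  0.4]
 [ 0.5  1.6]]
tray [-0.1152311  -0.01417535] -0.023056627131117474
cam in tool [ 0.06813771  0.00087432 -0.1246267 ] [[-0.   -0.96 -0.27]
 [ 1.    0.   -0.  ]
 [ 0.   -0.27  0.96]]
[ 0.5062961  -0.13399991]
shift [-0.5237 -0.6799 -0.0016] turn [-5.000e-02  5.000e-02  8.639e+01]
shift [-0.5237 -0.6799 -0.0016] turn [-5.000e-02 -5.000e-02 -9.361e+01]
```

Call:
{"method": "jog_arm", "body": {"deltas": [-0.26, -0.34, 0, 0, 0, 43, 1, -0.26, -0.34, 0, 0, 0, 43, 1, -0.26, -0.34, 0, 0, 0, 43, 1, -0.26, -0.34, 0, 0, 0, 43, 1, -0.26, -0.34, 0, 0, 0, 43, 1, -0.26, -0.34, 0, 0, 0, 43, 1, -0.26, -0.34, 0, 0, 0, 43, 1, -0.26, -0.34, 0, 0, 0, 43, 1]}}

```text
time: 1.05
tool_pos: [0.3237, 0.2846, 0.2484]
tcp_rot: [1.504, 2.758, 0.001]
wrist_force: [0.8, 0.9, -0.1]
width: 0.992
grip_force: 0.0
```

```bash
python3 - <<'E'
from h import *
d=np.load("sc.npz"); delta(d["r"]@[-.114,-.120]+d["t"],.25,d["a"]); print(readout.read_state()["q"])
E
```

```text
shift [-0.4508 -0.0732 -0.0016] turn [ 5.000e-02 -1.000e-02  4.343e+01]
[ 6.63491283e-01 -2.14762008e-01  2.09345647e+00 -2.09407669e-04
  1.26205769e+00  9.13245113e-02]
```

Call:
{"method": "jog_arm", "body": {"deltas": [-0.451, -0.073, 0, 0, 0, 43.4, 1, -0.451, -0.073, 0, 0, 0, 43.4, 1, -0.451, -0.073, 0, 0, 0, 43.4, 1, -0.451, -0.073, 0, 0, 0, 43.4, 1, -0.451, -0.073, 0, 0, 0, 43.4, 1, -0.451, -0.073, 0, 0, 0, 43.4, 1, -0.451, -0.073, 0, 0, 0, 43.4, 1, -0.451, -0.073, 0, 0, 0, 43.4, 1]}}

```text
time: 1.85
tool_pos: [0.4837, -0.0825, 0.2485]
tcp_rot: [2.418, 2.004, 0.001]
wrist_force: [0.3, 0.5, 0.6]
width: 1.005
grip_force: 0.0
```

```bash
python3 - <<'E'
from h import *
d=np.load("sc.npz"); delta(d["r"]@[-.114,-.120]+d["t"],.25,d["a"])
w=read_camera("wrist"); cv2.imwrite("pics/w1.png",w["color"]); np.savez("w1.npz",**w)
E
```

```text
shift [-0.0464  0.0318 -0.0014] turn [ 0.05 -0.01 -0.05]
```

View pics/w1.png

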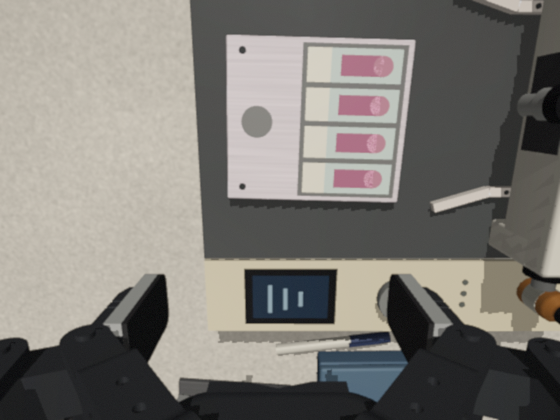

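The wrist view shows the tray corners at (228,35), (414,40), (396,202) and (228,200), the deck/strip near corner at (204,260) and the right mouth tip at (432,208).

```bash
python3 - <<'E'
from h import *
d=np.load("sc.npz"); r,t,a=d["r"],d["t"],d["a"]; w=dict(np.load("w1.npz"))
L=lambda p,z:(r.T@(ray(w,p,z)[:2]-t)*1000).round(1)
g=cv2.cvtColor(w["color"],cv2.COLOR_BGR2GRAY)
m=(g[:225,210:430]>110).astype(np.uint8); n,lab,st,_=cv2.connectedComponentsWithStats(m); i=1+st[1:,4].argmax()
co=cv2.findContours((lab==i).astype(np.uint8),0,1)[0][0]; q=cv2.approxPolyDP(cv2.convexHull(co),6,True)[:,0]+[210,0]; print(q.tolist())
for p in q: print("tray",L(p,.058))
print("deck edge",[L(p,.046) for p in [(192,5),(204,260),(208,333),(490,258)]])
print("mouthR",L((432,208),.054), "deck/strip line pts above")
E
```

```text
[[226, 35], [415, 40], [397, 200], [228, 197]]
tray [-185.3   53.6]
tray [-37.2  49.9]
tray [-40.1 -78.9]
tray [-188.6  -76. ]
deck edge [array([-213. ,   77.6]), array([-215.4, -140.3]), array([-215.7, -219.9]), array([  57.6, -138.7])]
mouthR [ -6.8 -87.2] deck/strip line pts above
```

```bash
python3 - <<'E'
from h import *
w=dict(np.load("w1.npz")); s=readout.read_state(); M=rot(s["tcp_rot"]); d=np.load("sc.npz")
o=M.T@(w["origin"]-np.array(s["tool_pos"])); print(w["fx"])
for u,v in [(165,278),(389,278),(165,318),(395,318)]:
    D=M.T@rot(w["attitude"])@np.array([(u-w["cx"])/w["fx"],(v-w["cy"])/w["fy"],1])
    for y in (.0425,.057): print(u,v,y,(o+D*(y*np.sign(D[1])-o[1])/D[1]).round(4), end=" ")
    print()
print("pre"); delta(d["r"]@[-.112,-.108]+d["t"],.10,d["a"])
E
```

```text
368.50589354370885
165 278 0.0425 [ 0.0199 -0.0425 -0.0086] 165 278 0.057 [-0.0004 -0.057   0.0347] 
389 278 0.0425 [0.0088 0.0425 0.0158] 389 278 0.057 [-0.0118  0.057   0.0602] 
165 318 0.0425 [ 0.0065 -0.0425 -0.0121] 165 318 0.057 [-0.0187 -0.057   0.0299] 
395 318 0.0425 [-0.0029  0.0425  0.0043] 395 318 0.057 [-0.0272  0.057   0.045 ] 
pre
shift [-0.0277  0.0291  0.149 ] turn [ 0.28  0.31 -0.2 ]
```

Call:
{"method": "jog_arm", "body": {"deltas": [-0.028, 0.029, 0.05, 0, 0, 0, 1, -0.028, 0.029, 0.1, 0, 0, 0, 1, -0.028, 0.029, 0.15, 0, 0, 0, 1, -0.028, 0.029, 0.17, 0, 0, 0, 1, -0.028, 0.029, 0.178, 0, 0, 0, 1, -0.028, 0.029, 0.178, 0, 0, 0, 1, -0.028, 0.029, 0.178, 0, 0, 0, 1]}}

```text
time: 2.6
tool_pos: [0.5082, -0.1133, 0.0722]
tcp_rot: [2.416, 2.004, 0.003]
wrist_force: [0.2, -0.1, 0.4]
width: 1.004
grip_force: 0.0
```

```bash
python3 - <<'E'
from h import *
d=np.load("sc.npz"); delta(d["r"]@[-.112,-.108]+d["t"],.060,d["a"]); print(readout.read_state()["wrist_force"])
w=read_camera("wrist"); cv2.imwrite("pics/w2.png",w["color"]);c=read_camera("scene"); cv2.imwrite("pics/s2.png",cv2.resize(c["color"][150:340,130:390],(780,570)))
E
```

```text
shift [-0.0087  0.0039  0.0122] turn [0.18 0.01 0.01]
[ 0.24435371 -0.12866534  0.35669041]
```

View pics/s2.png

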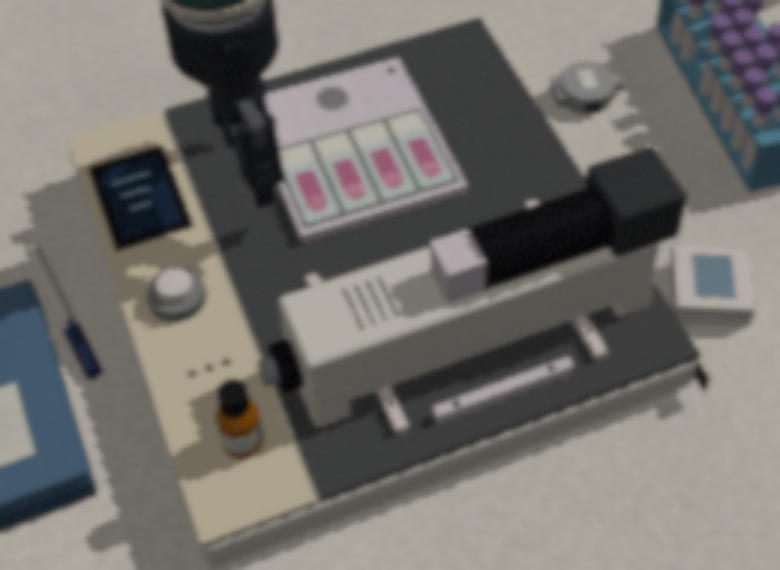

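The scene crop shows a finger standing beside the tray's right side, clear of it, at crop (262,180). Next I lower in small steps and watch the force.

Call:
{"method": "jog_arm", "body": {"deltas": [-0.005, 0, 0.004, 0, 0, 0, 1, -0.005, 0, 0.008, 0, 0, 0, 1, -0.005, 0, 0.012, 0, 0, 0, 1, -0.005, 0, 0.014, 0, 0, 0, 1, -0.005, 0, 0.014, 0, 0, 0, 1]}}

```text
time: 3.2
tool_pos: [0.5052, -0.1179, 0.0557]
tcp_rot: [-2.417, -2.005, 0.001]
wrist_force: [-1.3, 0.3, -0.4]
width: 1.001
grip_force: 0.0
```

Call:
{"method": "jog_arm", "body": {"deltas": [0, 0, 0.002, 0, 0, 0, 1, 0, 0, 0.003, 0, 0, 0, 1, 0, 0, 0.003, 0, 0, 0, 1]}}

```text
time: 3.5
tool_pos: [0.5056, -0.118, 0.0531]
tcp_rot: [-2.418, -2.005, 0.0]
wrist_force: [0.5, -0.1, -0.5]
width: 0.999
grip_force: 0.0
```

Call:
{"method": "jog_arm", "body": {"deltas": [0, 0, 0.001, 0, 0, 0, 1, 0, 0, 0.002, 0, 0, 0, 1, 0, 0, 0.002, 0, 0, 0, 1]}}

```text
time: 3.8
tool_pos: [0.5056, -0.118, 0.0511]
tcp_rot: [-2.418, -2.005, 0.0]
wrist_force: [-1.0, 1.1, 0.3]
width: 1.005
grip_force: 0.0
```

```bash
python3 - <<'E'
from h import *
d=np.load("sc.npz"); p=np.array(readout.read_state()["tool_pos"]); print(d["r"].T@(p[:2]-d["t"])); delta(d["r"]@[-.112,-.077]+d["t"],.0535,d["a"])
E
```

```text
[-0.11767204 -0.10442434]
shift [ 0.0274  0.0057 -0.0024] turn [-0.02 -0.   -0.01]
```

Call:
{"method": "jog_arm", "body": {"deltas": [0.003, 0.005, -0.0025, 0, 0, 0, 1, 0.007, 0.005, -0.0025, 0, 0, 0, 1, 0.01, 0.005, -0.0025, 0, 0, 0, 1, 0.013, 0.005, -0.0025, 0, 0, 0, 1, 0.015, 0.005, -0.0025, 0, 0, 0, 1, 0.0165, 0.005, -0.0025, 0, 0, 0, 1, 0.018, 0.005, -0.0025, 0, 0, 0, 1, 0.0195, 0.005, -0.0025, 0, 0, 0, 1]}}

```text
time: 4.6
tool_pos: [0.5142, -0.1, 0.0539]
tcp_rot: [2.418, 2.006, -0.0]
wrist_force: [-0.9, -3.1, 1.0]
width: 0.996
grip_force: 1.4
```

Call:
{"method": "jog_arm", "body": {"deltas": [0.0015, 0, 0, 0, 0, 0, 1, 0.003, 0, 0, 0, 0, 0, 1, 0.0045, 0, 0, 0, 0, 0, 1, 0.006, 0, 0, 0, 0, 0, 1, 0.007, 0, 0, 0, 0, 0, 1, 0.007, 0, 0, 0, 0, 0, 1, 0.007, 0, 0, 0, 0, 0, 1]}}

```text
time: 5.3
tool_pos: [0.5155, -0.0928, 0.0538]
tcp_rot: [-2.418, -2.005, -0.0]
wrist_force: [-0.2, -3.0, 2.5]
width: 1.001
grip_force: 1.1
```

```bash
cat >> h.py <<'E'
def quad(img,off,w,r,t,z=.058,th=110):
    g=cv2.cvtColor(img,cv2.COLOR_BGR2GRAY); n,lab,st,_=cv2.connectedComponentsWithStats((g>th).astype(np.uint8)); i=1+st[1:,4].argmax()
    co=cv2.findContours((lab==i).astype(np.uint8),0,1)[0][0]; q=cv2.approxPolyDP(cv2.convexHull(co),6,True)[:,0]+np.array(off)
    return [(p.tolist(),(r.T@(ray(w,p,z)[:2]-t)*1000).round(1)) for p in q]
E
python3 - <<'E'
from h import *
d=np.load("sc.npz"); p=np.array(readout.read_state()["tool_pos"]); print(d["r"].T@(p[:2]-d["t"]))
w=read_camera("wrist"); cv2.imwrite("pics/w3.png",w["color"]); np.savez("w3.npz",**w)
E
```

```text
[-0.11252802 -0.07777547]
```

View pics/w3.png

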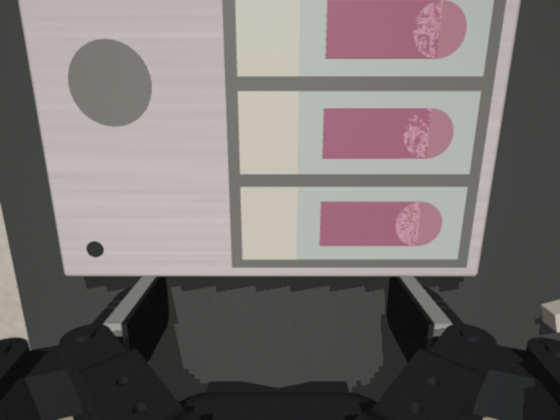

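The tray's right edge runs (65,275)–(477,275), level with both fingertips, so both are in contact and the tray is square.

```bash
python3 - <<'E'
from h import *
d=np.load("sc.npz"); r,t,a=d["r"],d["t"],d["a"]; w=dict(np.load("w3.npz"))
for p in [(65,275),(477,275),(110,83)]: print((r.T@(ray(w,p,.058)[:2]-t)*1000).round(1))
c=read_camera("top"); k=600/180.
print("top tips:")
E
```

```text
[-187.9  -64.5]
[-41.1 -64.5]
[-164.    0.]
top tips:
```

Call:
{"method": "jog_arm", "body": {"deltas": [-0.01, 0, 0, 0, 0, 0, 1, -0.025, 0, 0, 0, 0, 0, 1, -0.03, 0, -0.02, 0, 0, 0, 1, -0.03, 0, -0.06, 0, 0, 0, 1, -0.03, 0, -0.09, 0, 0, 0, 1, -0.03, 0, -0.09, 0, 0, 0, 1]}}

```text
time: 6.0
tool_pos: [0.5133, -0.1245, 0.1488]
tcp_rot: [2.413, 1.999, 0.008]
wrist_force: [0.8, -0.8, 0.3]
width: 0.997
grip_force: 0.0
```

```bash
python3 - <<'E'
from h import *
d=np.load("sc.npz"); delta(d["r"]@[-.230,0]+d["t"],.144,d["a"]+np.pi/2); s=readout.read_state();print(s["q"],s["tool_pos"])
E
```

```text
shift [ 0.1092 -0.1213  0.0036] turn [  0.38   0.45 -90.07]
[-2.85187436e-01  6.67841060e-02  2.02524131e+00  1.99677001e-04
  1.04028114e+00 -9.82965006e-02] [ 0.51326768 -0.12447195  0.14882156]
```

Call:
{"method": "jog_arm", "body": {"deltas": [0.109, -0.121, 0, 0, 0, -90, 1, 0.109, -0.121, 0, 0, 0, -90, 1, 0.109, -0.121, 0, 0, 0, -90, 1, 0.109, -0.121, 0, 0, 0, -90, 1, 0.109, -0.121, 0, 0, 0, -90, 1, 0.109, -0.121, 0, 0, 0, -90, 1, 0.109, -0.121, 0, 0, 0, -90, 1, 0.109, -0.121, 0, 0, 0, -90, 1]}}

```text
time: 6.8
tool_pos: [0.4104, 0.0067, 0.1428]
tcp_rot: [-0.854, -3.022, 0.0]
wrist_force: [-0.3, 0.2, 0.6]
width: 0.996
grip_force: 0.0
```

```bash
python3 - <<'E'
from h import *
d=np.load("sc.npz"); delta(d["r"]@[-.222,0]+d["t"],.0535,d["a"]+np.pi/2); s=readout.read_state();print(s["q"],s["tool_pos"])
E
```

```text
shift [-0.0118  0.004   0.0892] turn [-2.000e-02 -9.000e-02 -2.092e+01]
[-4.46253848e-02 -1.56033908e-01  2.25004211e+00  2.08636583e-04
  1.04919890e+00 -1.06462499e+00] [0.41035971 0.00666007 0.14275738]
```

Call:
{"method": "jog_arm", "body": {"deltas": [-0.008, 0.004, 0, 0, 0, -20.9, 1, -0.008, 0.004, 0, 0, 0, -20.9, 1, -0.008, 0.004, 0, 0, 0, -20.9, 1, -0.008, 0.004, 0, 0, 0, -20.9, 1, -0.008, 0.004, 0, 0, 0, -20.9, 1]}}

```text
time: 7.3
tool_pos: [0.4195, 0.0059, 0.143]
tcp_rot: [-0.305, -3.125, -0.0]
wrist_force: [0.0, -0.5, -0.5]
width: 0.996
grip_force: 0.0
```

```bash
python3 - <<'E'
from h import *
d=np.load("sc.npz"); delta(d["r"]@[-.222,0]+d["t"],.0535,d["a"]+np.pi/2); s=readout.read_state();print(s["q"],s["tool_pos"])
w=read_camera("wrist"); cv2.imwrite("pics/w4.png",w["color"]); np.savez("w4.npz",**w)
E
```

```text
shift [-0.0033 -0.0014  0.0895] turn [-0.01 -0.08 -0.48]
[-4.54629467e-02 -1.36788639e-01  2.23314087e+00  9.42617113e-05
  1.04660411e+00 -1.42202276e+00] [0.41951777 0.0058671  0.14304754]
```

View pics/w4.png

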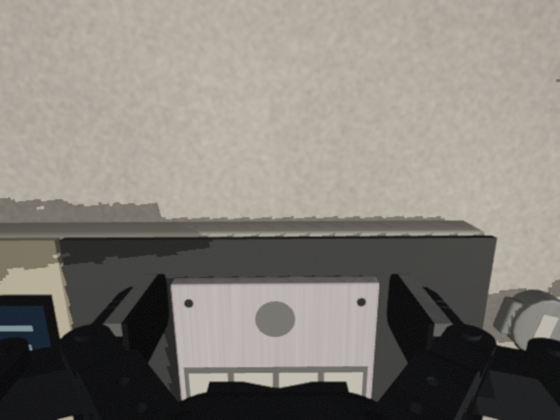

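Camera up is the robot's side. The tray's near edge runs (173,280)–(378,280), and the deck's near corners are at (60,238) and (494,237).

```bash
python3 - <<'E'
from h import *
d=np.load("sc.npz"); r,t,a=d["r"],d["t"],d["a"]; w=dict(np.load("w4.npz"))
L=lambda p,z:(r.T@(ray(w,p,z)[:2]-t)*1000).round(1)
for p in [(173,281),(378,279),(275,319)]: print(L(p,.058))
for p in [(60,238),(494,237)]: print("deck",L(p,.046))
E
```

```text
[-192.7  -63.2]
[-193.1   64.3]
[-165.6    0. ]
deck [-217.4 -136.4]
deck [-215.9  139.5]
```

Call:
{"method": "jog_arm", "body": {"deltas": [0, -0.0015, 0.04, 0, 0, -0.5, 1, 0, -0.0015, 0.07, 0, 0, -0.5, 1, 0, -0.0015, 0.085, 0, 0, -0.5, 1, 0, -0.0015, 0.0895, 0, 0, -0.5, 1, 0, -0.0015, 0.0895, 0, 0, -0.5, 1]}}

```text
time: 7.85
tool_pos: [0.4192, 0.0047, 0.0537]
tcp_rot: [-0.288, -3.127, 0.0]
wrist_force: [0.8, -0.3, 0.2]
width: 0.998
grip_force: 0.0
```

```bash
python3 - <<'E'
from h import *
d=np.load("sc.npz"); delta(d["r"]@[-.031,0]+d["t"],.0535,d["a"]+np.pi/2); s=readout.read_state();print(s["wrist_force"],s["tool_pos"])
E
```

```text
shift [-1.942e-01 -6.000e-04 -1.000e-04] turn [-0.01 -0.09  0.11]
[ 0.81701825 -0.33242541  0.18532082] [0.41924152 0.00471703 0.05372845]
```

Call:
{"method": "jog_arm", "body": {"deltas": [-0.008, 0, 0, 0, 0, 0, 1, -0.016, 0, 0, 0, 0, 0, 1, -0.022, 0, 0, 0, 0, 0, 1, -0.027, 0, 0, 0, 0, 0, 1, -0.032, 0, 0, 0, 0, 0, 1, -0.038, 0, 0, 0, 0, 0, 1, -0.044, 0, 0, 0, 0, 0, 1, -0.05, 0, 0, 0, 0, 0, 1]}}

```text
time: 8.65
tool_pos: [0.468, -0.0042, 0.0542]
tcp_rot: [-0.287, -3.125, -0.0]
wrist_force: [-4.2, 0.8, 5.2]
width: 0.998
grip_force: 2.6
```

Call:
{"method": "jog_arm", "body": {"deltas": [-0.006, 0, 0, 0, 0, 0, 1, -0.012, 0, 0, 0, 0, 0, 1, -0.018, 0, 0, 0, 0, 0, 1, -0.024, 0, 0, 0, 0, 0, 1, -0.03, 0, 0, 0, 0, 0, 1, -0.035, 0, 0, 0, 0, 0, 1, -0.038, 0, 0, 0, 0, 0, 1, -0.038, 0, 0, 0, 0, 0, 1]}}

```text
time: 9.45
tool_pos: [0.5071, -0.0114, 0.0542]
tcp_rot: [0.287, 3.127, -0.0]
wrist_force: [-0.2, -0.6, -0.5]
width: 0.998
grip_force: 0.2
```

```bash
python3 - <<'E'
from h import *
d=np.load("sc.npz"); r,t=d["r"],d["t"]; delta(r@[-.031,0]+t,.0535,d["a"]+np.pi/2); s=readout.read_state();print(s["wrist_force"],s["tool_pos"])
w=read_camera("wrist"); c=read_camera("top")
np.savez("w5.npz",**w); np.savez("c5.npz",**c)
im=cv2.resize(c["color"][120:300,205:395],(475,450),interpolation=2); wi=cv2.resize(w["color"],(320,240)); o=np.zeros((450,795,3),np.uint8); o[:,:475]=im; o[:240,475:]=wi
cv2.imwrite("pics/m5.png",cv2.convertScaleAbs(o,alpha=1.4))
E
```

```text
shift [-0.1048 -0.0009  0.0009] turn [0.   0.06 0.14]
[-0.20242841 -0.58935088 -0.49402938] [ 0.50713242 -0.01141298  0.05424337]
```

View pics/m5.png

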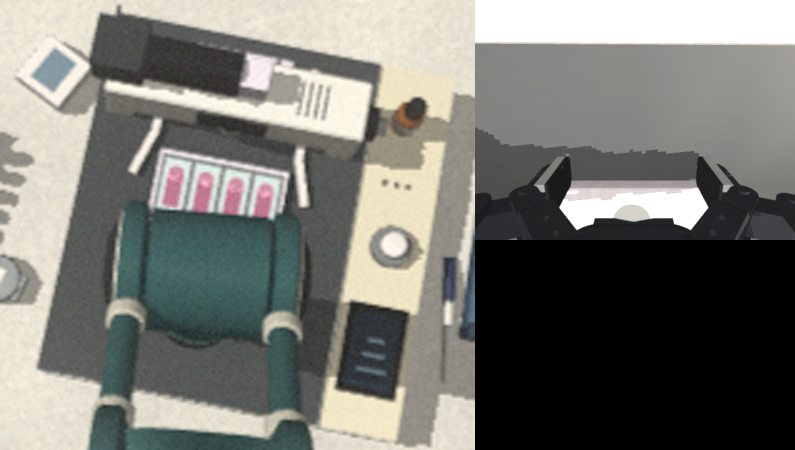

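The tray is entering the mouth and looks square. Its far corners are at composite (163,150) and (289,172), roughly midway between the rail tips (133,172) and (303,207).

```bash
python3 - <<'E'
from h import *
d=np.load("sc.npz"); r,t=d["r"],d["t"]; c=dict(np.load("c5.npz")); w=dict(np.load("w5.npz"))
L=lambda c,p,z:(r.T@(ray(c,p,z)[:2]-t)*1000).round(1)
for p in [(163,150),(289,172)]: print(L(c,(205+(p[0]+.5)/2.5-.5,120+(p[1]+.5)/2.5-.5),.058))
g=cv2.cvtColor(w["color"],cv2.COLOR_BGR2GRAY)
for u in (190,230,330,370): print(u,[int(x) for x in g[290:350:5,u]])
for u in (190,370):
    v=300+int(np.argmax(np.diff(g[300:345,u].astype(int)))); print(u,v,L(w,(u,v),.058))
E
```

```text
[19.9 62.7]
[ 22.9 -65.6]
190 [61, 59, 60, 60, 60, 71, 113, 113, 148, 155, 156, 156]
230 [59, 58, 58, 59, 59, 73, 112, 112, 149, 157, 158, 158]
330 [59, 57, 58, 58, 58, 69, 111, 114, 149, 173, 219, 218]
370 [59, 59, 57, 57, 58, 71, 112, 110, 145, 217, 217, 217]
190 315 [-131.7  -30.9]
370 331 [-125.2   36.1]
```

Call:
{"method": "jog_arm", "body": {"deltas": [-0.004, 0, 0, 0, 0, 0, 1, -0.01, 0, 0.0005, 0, 0, 0, 1, -0.016, 0, 0.0005, 0, 0, 0, 1, -0.022, 0, 0.0005, 0, 0, 0, 1, -0.028, 0, 0.0005, 0, 0, 0, 1, -0.034, 0, 0.0005, 0, 0, 0, 1, -0.04, 0, 0.0005, 0, 0, 0, 1, -0.046, 0, 0.0005, 0, 0, 0, 1]}}

```text
time: 10.35
tool_pos: [0.5521, -0.0198, 0.0537]
tcp_rot: [0.287, 3.128, -0.0]
wrist_force: [-3.0, 0.2, 0.2]
width: 0.995
grip_force: 1.3
```

Call:
{"method": "jog_arm", "body": {"deltas": [-0.006, 0, 0, 0, 0, 0, 1, -0.012, 0, 0, 0, 0, 0, 1, -0.018, 0, 0, 0, 0, 0, 1, -0.024, 0, 0, 0, 0, 0, 1, -0.03, 0, 0, 0, 0, 0, 1, -0.036, 0, 0, 0, 0, 0, 1, -0.041, 0, 0, 0, 0, 0, 1, -0.046, 0, 0, 0, 0, 0, 1]}}

```text
time: 11.15
tool_pos: [0.5972, -0.0281, 0.0538]
tcp_rot: [-0.287, -3.128, -0.0]
wrist_force: [-1.8, 0.4, 0.2]
width: 0.997
grip_force: 1.1
```

```bash
python3 - <<'E'
from h import *
d=np.load("sc.npz"); r,t=d["r"],d["t"]; delta(r@[-.031,0]+t,.0535,d["a"]+np.pi/2); s=readout.read_state();print(s["wrist_force"],s["tool_pos"])
E
```

```text
shift [-0.0133 -0.0009  0.0003] turn [-0.   -0.01  0.15]
[-1.76072141  0.3639747   0.24667127] [ 0.59715399 -0.02810066  0.05378162]
```

Low force, sliding freely. Now I ease it home and watch for the force to rise.

Call:
{"method": "jog_arm", "body": {"deltas": [-0.002, 0, 0, 0, 0, 0, 1, -0.004, 0, 0, 0, 0, 0, 1, -0.006, 0, 0, 0, 0, 0, 1, -0.008, 0, 0, 0, 0, 0, 1, -0.009, 0, 0, 0, 0, 0, 1, -0.01, 0, 0, 0, 0, 0, 1]}}

```text
time: 11.75
tool_pos: [0.6065, -0.0298, 0.0539]
tcp_rot: [-0.287, -3.128, -0.0]
wrist_force: [-3.7, 0.6, 2.4]
width: 1.002
grip_force: 1.9
```

Call:
{"method": "jog_arm", "body": {"deltas": [-0.001, 0, 0, 0, 0, 0, 1, -0.002, 0, 0, 0, 0, 0, 1]}}

```text
time: 11.95
tool_pos: [0.6085, -0.0302, 0.0538]
tcp_rot: [-0.287, -3.128, -0.0]
wrist_force: [-4.3, 0.9, 2.0]
width: 1.001
grip_force: 1.9
```

Call:
{"method": "jog_arm", "body": {"deltas": [-0.001, 0, 0, 0, 0, 0, 1, -0.002, 0, 0, 0, 0, 0, 1]}}

```text
time: 12.15
tool_pos: [0.6106, -0.0306, 0.0538]
tcp_rot: [-0.287, -3.128, -0.0]
wrist_force: [-3.3, 0.9, 3.0]
width: 1.006
grip_force: 2.0
```

Call:
{"method": "jog_arm", "body": {"deltas": [-0.001, 0, 0, 0, 0, 0, 1, -0.0015, 0, 0, 0, 0, 0, 1]}}

```text
time: 12.35
tool_pos: [0.6121, -0.0309, 0.0538]
tcp_rot: [0.287, 3.128, -0.0]
wrist_force: [-3.1, 0.7, 2.9]
width: 1.002
grip_force: 2.1
```

Call:
{"method": "jog_arm", "body": {"deltas": [-0.0007, 0, 0, 0, 0, 0, 1, -0.0015, 0, 0, 0, 0, 0, 1]}}

```text
time: 12.55
tool_pos: [0.6123, -0.0309, 0.0538]
tcp_rot: [-0.287, -3.125, -0.0]
wrist_force: [-10.0, 2.4, 8.1]
width: 1.001
grip_force: 4.7
```

```bash
python3 - <<'E'
from h import *
d=np.load("sc.npz"); r,t=d["r"],d["t"]; s=readout.read_state();print(s["wrist_force"],r.T@(np.array(s["tool_pos"])[:2]-t))
E
```

```text
[-10.0266731    2.39140938   8.12396454] [-0.02890199  0.00091571]
```

Call:
{"method": "jog_arm", "body": {"deltas": [-0.0005, 0, 0, 0, 0, 0, 1, -0.0005, 0, 0, 0, 0, 0, 1]}}

```text
time: 12.75
tool_pos: [0.6123, -0.0309, 0.0538]
tcp_rot: [-0.287, -3.124, -0.0]
wrist_force: [-8.8, 1.8, 7.8]
width: 0.997
grip_force: 4.7
```

Call:
{"method": "jog_arm", "body": {"deltas": [0.002, 0, 0, 0, 0, 0, 1, 0.005, 0, 0, 0, 0, 0, 1, 0.015, 0, 0, 0, 0, 0, 1, 0.04, 0, 0, 0, 0, 0, 1, 0.07, 0, -0.02, 0, 0, 0, 1, 0.09, 0, -0.06, 0, 0, 0, 1, 0.1, 0, -0.11, 0, 0, 0, 1, 0.1, 0, -0.11, 0, 0, 0, 1]}}

```text
time: 13.55
tool_pos: [0.5193, -0.0131, 0.171]
tcp_rot: [0.286, 3.115, 0.0]
wrist_force: [1.0, -0.6, 0.2]
width: 0.998
grip_force: 0.0
```

```bash
python3 - <<'E'
from h import *
d=np.load("sc.npz"); r,t=d["r"],d["t"]; s=readout.read_state();print(s["wrist_force"],s["tool_pos"])
c=read_camera("scene"); np.savez("s6.npz",**c); cv2.imwrite("pics/s6.png",cv2.resize(c["color"][150:340,130:390],(780,570),interpolation=2))
delta(r@[-.0285,-.182]+t,.16,d["a"]+np.pi/2)
E
```

```text
[ 1.02978317 -0.56195793  0.16565964] [ 0.51933315 -0.01307782  0.17104883]
shift [-0.0952 -0.1833  0.0094] turn [0.06 0.6  0.16]
```

View pics/s6.png

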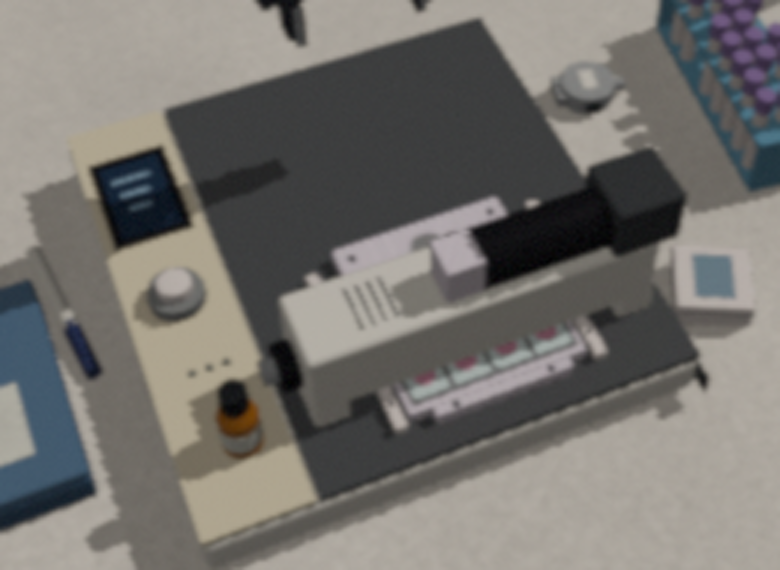

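The tray's far end lies against the stop between crop px (400,410) and (590,355), and its near margin shows squarely in front of the beam. Next is the key, at crop (173,280), which I triangulate with the top view.

```bash
python3 - <<'E'
from h import *
d=np.load("sc.npz"); r,t=d["r"],d["t"]; c=dict(np.load("s6.npz")); c2=dict(np.load("c5.npz"))
def key(c,x0,y0,x1,y1):
    im=c["color"][y0:y1,x0:x1].astype(int); m=((im.min(2)>150)&(np.ptp(im,2)<28)).astype(np.uint8); n,l,st,ce=cv2.connectedComponentsWithStats(m)
    i=1+st[1:,4].argmax(); return ce[i]+[x0,y0],st[i].tolist()
a,b=key(c,175,228,203,262),key(c2,350,207,375,230); print(a,b)
for z in (.055,.06,.065,.07,.075): print(z,ray(c,a[0],z)[:2],ray(c2,b[0],z)[:2], r.T@(ray(c2,b[0],z)[:2]-t))
E
```

```text
(array([187.57142857, 243.3       ]), [8, 11, 10, 9, 70]) (array([361.93333333, 217.45      ]), [8, 6, 9, 9, 60])
0.055 [ 0.56908516 -0.20649161] [ 0.57922309 -0.20968743] [-0.02834356 -0.18090912]
0.06 [ 0.57287865 -0.20752531] [ 0.5784165  -0.20856123] [-0.02934436 -0.17995135]
0.065 [ 0.57667214 -0.208559  ] [ 0.57760991 -0.20743503] [-0.03034516 -0.17899358]
0.07 [ 0.58046563 -0.2095927 ] [ 0.57680331 -0.20630882] [-0.03134596 -0.17803581]
0.075 [ 0.58425912 -0.21062639] [ 0.57599672 -0.20518262] [-0.03234676 -0.17707804]
```

Call:
{"method": "jog_arm", "body": {"deltas": [-0.03, -0.05, 0, 0, 0, 0, -1, -0.06, -0.1, 0, 0, 0, 0, -1, -0.08, -0.15, 0, 0, 0, 0, -1, -0.085, -0.182, 0, 0, 0, 0, -1, -0.085, -0.182, 0, 0, 0, 0, -1, -0.085, -0.182, 0, 0, 0, 0, -1, -0.085, -0.182, 0, 0, 0, 0, -1, -0.085, -0.182, 0, 0, 0, 0, -1]}}

```text
time: 14.4
tool_pos: [0.5657, -0.2058, 0.1631]
tcp_rot: [-0.285, -3.128, -0.001]
wrist_force: [0.6, -0.2, 0.6]
width: 0.002
grip_force: 0.0
```

```bash
python3 - <<'E'
from h import *
d=np.load("sc.npz"); r,t=d["r"],d["t"]; s=readout.read_state();print(s["tool_pos"],s["width"])
w=read_camera("wrist"); np.savez("w7.npz",**w); cv2.imwrite("pics/w7.png",w["color"])
E
```

```text
[ 0.56567521 -0.20578273  0.16310208] 0.0021548507716156826
```

View pics/w7.png

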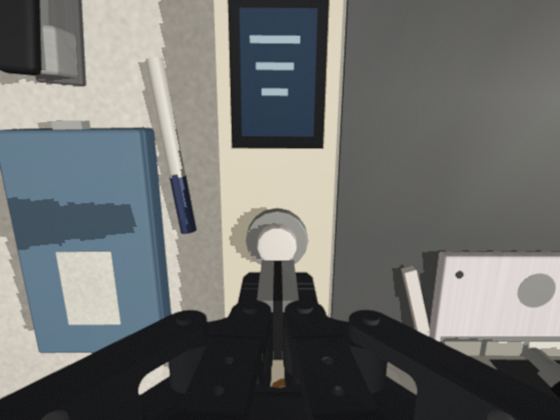

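The key's white top is at wrist px (277,247) with the shut fingertips (277,262) in line with it. The tray's near margin shows straight at (440–560,250–340).

```bash
python3 - <<'E'
from h import *
d=np.load("sc.npz"); w=dict(np.load("w7.npz")); 
for v in (246,249): print(ray(w,(277,v),.066))
for v in (248,258): print(v,((r:=d["r"]).T@(ray(w,(459,274),.058)[:2]-d["t"])))
delta([.577,-.2075],.088,d["a"]+np.pi/2)
E
```

```text
[ 0.57980318 -0.2079658   0.066     ]
[ 0.58181552 -0.2083364   0.066     ]
248 [-0.00548585 -0.0556731 ]
258 [-0.00548585 -0.0556731 ]
shift [-0.0114  0.0004  0.0754] turn [ 0.02 -0.04  0.25]
```

Call:
{"method": "jog_arm", "body": {"deltas": [-0.013, 0, 0.03, 0, 0, 0, -1, -0.013, 0, 0.055, 0, 0, 0, -1, -0.013, 0, 0.07, 0, 0, 0, -1, -0.013, 0, 0.0755, 0, 0, 0, -1, -0.013, 0, 0.0755, 0, 0, 0, -1]}}

```text
time: 14.95
tool_pos: [0.5783, -0.209, 0.0876]
tcp_rot: [-0.286, -3.127, -0.001]
wrist_force: [0.6, 0.0, 0.1]
width: 0.004
grip_force: 0.0
```

Call:
{"method": "jog_arm", "body": {"deltas": [0, 0, 0.002, 0, 0, 0, -1, 0, 0, 0.004, 0, 0, 0, -1, 0, 0, 0.006, 0, 0, 0, -1, 0, 0, 0.006, 0, 0, 0, -1]}}

```text
time: 15.35
tool_pos: [0.5798, -0.2102, 0.0832]
tcp_rot: [0.287, 3.126, -0.001]
wrist_force: [1.8, 0.3, 0.8]
width: 0.001
grip_force: 0.9
```

Call:
{"method": "jog_arm", "body": {"deltas": [0, 0, 0.001, 0, 0, 0, -1, 0, 0, 0.002, 0, 0, 0, -1, 0, 0, 0.002, 0, 0, 0, -1]}}

```text
time: 15.65
tool_pos: [0.5798, -0.2102, 0.0809]
tcp_rot: [0.287, 3.126, -0.001]
wrist_force: [2.5, -0.2, 4.2]
width: 0.003
grip_force: 1.5
```

Call:
{"method": "jog_arm", "body": {"deltas": [0, 0, 0.001, 0, 0, 0, -1, 0, 0, 0.002, 0, 0, 0, -1, 0, 0, 0.002, 0, 0, 0, -1]}}

```text
time: 15.95
tool_pos: [0.5798, -0.2102, 0.0791]
tcp_rot: [0.287, 3.127, -0.001]
wrist_force: [1.5, -0.4, 5.1]
width: -0.007
grip_force: 2.6
```

Call:
{"method": "jog_arm", "body": {"deltas": [0, 0, 0.001, 0, 0, 0, -1, 0, 0, 0.002, 0, 0, 0, -1, 0, 0, 0.002, 0, 0, 0, -1]}}

```text
time: 16.25
tool_pos: [0.5798, -0.2102, 0.0788]
tcp_rot: [0.287, 3.127, -0.001]
wrist_force: [-1.5, 1.3, 15.1]
width: 0.003
grip_force: 7.4
```

Call:
{"method": "jog_arm", "body": {"deltas": [0, 0, 0.001, 0, 0, 0, -1, 0, 0, 0.0015, 0, 0, 0, -1, 0, 0, 0.0015, 0, 0, 0, -1]}}

```text
time: 16.55
tool_pos: [0.5799, -0.2102, 0.0787]
tcp_rot: [0.287, 3.127, -0.001]
wrist_force: [-5.1, 1.9, 22.0]
width: 0.004
grip_force: 11.0
```

The key has bottomed out: about 6 mm of travel, then a hard stop. I release it now.

Call:
{"method": "jog_arm", "body": {"deltas": [0, 0, -0.005, 0, 0, 0, -1, 0, 0, -0.02, 0, 0, 0, -1, 0, 0, -0.06, 0, 0, 0, -1, 0.01, 0, -0.1, 0, 0, 0, -1, 0.04, 0, -0.12, 0, 0, 0, -1, 0.08, 0, -0.12, 0, 0, 0, -1, 0.1, 0, -0.12, 0, 0, 0, -1, 0.1, 0, -0.12, 0, 0, 0, -1]}}

```text
time: 17.35
tool_pos: [0.4769, -0.1904, 0.194]
tcp_rot: [-0.288, -3.124, -0.002]
wrist_force: [0.7, -0.1, -0.3]
width: 0.001
grip_force: 0.0
```

```bash
python3 - <<'E'
from h import *
s=readout.read_state();print(s["wrist_force"],s["tool_pos"])
c=read_camera("scene"); c0=np.load("s6.npz")["color"]; cv2.imwrite("pics/s8.png",cv2.resize(c["color"][150:340,80:390],(780,478),interpolation=2))
D=cv2.absdiff(c["color"],c0).max(2)[228:340,180:390]; print((D>40).sum())
E
```

```text
[ 0.70640961 -0.09905942 -0.26145404] [ 0.476876   -0.19043991  0.19397409]
0
```

View pics/s8.png

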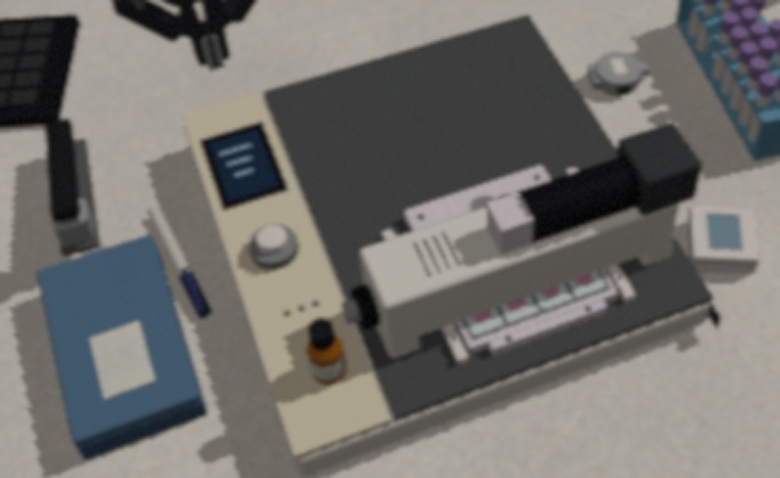

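The picture shows the tray home against the stop, the key up again at crop (272,240), the bystanders where they were, and the robot clear of everything. Handing in.

```bash
python3 -c "
from h import *
print(finish_job())"
```

```text
the job is handed in; nothing more can be done
None
```

The job is handed in: the tray is home against the rear stop, the start key was pressed fully down once and released, and the bystanders look undisturbed. It took about 17 s of the 64 s allowed; the hand-in call returned no verdict.

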